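# Find the parts case that rattles and hold it out

### The arm

A 6-joint arm with a two-finger parallel gripper is mounted at the origin on a cart in front of the work surface, level with it; the furniture and walls round the work are solid. World frame = base frame: x ahead of the robot, y to its left, z up, the work surface at z = 0. Lengths are in m, angles in rad, forces in N, time in s.
With the tool pointing down it reaches from about 0.3 to 0.875 m from the base axis. Payload 6.4 kg.
Tool frame: the origin (TCP) lies on the centre line of the jaws, within the pads' length; the fingertips stand ctrl.nose_length ahead of it and the grasp point (between the pads) lies 6 mm ahead of it (ctrl.nose_length is the distance from the TCP to the fingertips, in m); x points along the fingers, y is the direction in which the jaws open and shut, and the axes are right-handed (so a half turn about x gives the same grasp; the last joint's range is limited). The gripper opens to 85 mm and grips with 20 to 120 N. Pads are 22 mm wide; open, the fingers measure 114 mm over their backs; the gripper's body (76 mm by 85 mm) begins 54 mm behind the grasp point. The pads swing forward as they close: fully open they stand 13 mm farther back than shut.
Start: joints at [1.139, 0.181, 1.607, -0, 1.354, -0.206], TCP at [0.129, 0.56, 0.256] pointing down, gripper open.
Joint ranges: [-2.99, 2.99], [-0.89, 2.07], [0.3, 2.58], [-1.14, 4.28], [0, 2.63], [-3.12, 3.12]. Speed limits (rad/s): [2.57, 2.57, 3.01, 3.14, 3.14, 3.14].

### API

Orientations are given as a unit quaternion [w, x, y, z].
In Python, from bench import telemetry, cams, workorder, spotter, ctrl gives the robot as it stands. The module is installed in compiled form; this text tells all that it offers.
- The arm moves only by the tool servo_tool, never from a script. Its argument "targets" is one flat list of numbers, 4 for each row, row after row: the shift along the tool's x, y, z in mm, then the turn about the tool's x in rad. A call has exactly 5 rows; each row shifts and turns the commanded pose from where the row before left it, along the tool's axes as they then stand; what a row does not reach is not made up. A row lasts 1/10 s, in which the tool goes at most 50 mm and 8.59 degrees, less where a joint would pass 70% of its speed; a pose out of reach is approached as far as the arm can. A call is refused whole if a number of a shift passes 50 or a number of a turn 0.15, either way. A call with a gripper value outside its range is refused whole. "fingers" is the finger opening in mm, from 0 to 85.4, set as the call begins (left out, the last holds). The fingers move at their own pace and stop on an object; the grip force is fixed at half the most. Time passes only in rows, so rows that do not move let the fingers close, or fill a call up. It gives the time, the measured TCP pose, the force and the opening at its end, in the units of the state.
- telemetry.get_obs(): the state, without advancing time (a new reading comes with each control period).
- cams.camera(name): name is "scene" or "top"; returns (picture, depth): 384x512x3 uint8, blue, green, red; 384x512 float32, m along the optical axis (not along the pixel's ray), 0 where there is no reading.
- cams.camera_params(name): a dict with "intrinsics" (3x3 intrinsics, pixels), "R" (3x3) and "t" (3): a world point X has camera coordinates R X + t. Camera axes: x right, y down, z forward; pixel columns grow to the right and rows downward; lengths in m; the calibration is good to about 2 mm. A picture is of the moment at which its call begins. camera_params takes no time and is no camera call.
- workorder.hand_in(): hands the job in, once; it reports no verdict.
Trained networks look in the newest picture that a camera, given by its name, has taken for a name from the list of things; names that differ only in an ending like _2 or _b are one class to them, and where a whole thing is asked for, a point or a joint stands for the part that bears it (a point fixed in the world has none). Each returns a list of dicts, best first, with "score" (0 to 1); they miss things now and then, are a little off and sometimes report something else, mostly with a low value. They report only what shows in the picture. A call takes as long as a camera call.
- spotter.search_frame(camera, thing): "pixel" ([column, row] in pixels, amid what is visible of it).
The state is a dict: "time_s": time; "q": joint angles; "dq": joint speeds; "joint_efforts": joint torques, N m; "eef_pos": TCP position; "eef_rot": TCP orientation; "wrist_force": force on the tool from outside, world axes, zero at the start; "torque": the same for the moment, N m; "opening": opening from 0.0 (shut) to 1.0 (fully open).
Only numpy, scipy, OpenCV 4.12 (cv2) and the standard library are available. Lean on these libraries where they do the work, as an engineer would, in place of code of your own. Each camera call takes 0.05 s, during which the arm holds its last target.

### The job

One of the three sealed aluminium cases in the rack has a part loose inside. From left to right, lift each case clear above its own bay and rock it to feel for the rattle, first far end down and then near end down, about 30 degrees each way, and set it back in its bay before you take the next; then take the one that rattles and hold it out to me level and still, about 10 cm above the middle of the black notebook. Finish while still holding it there, with the other two back in their bays and the pen, loupe and ring left alone.

Things in the scene. Friction and masses are not known exactly. Their poses are not given: they have to be found in the camera images.
- rack: dark steel tray, fixed, 140 x 354 mm. Origin: centre of its underside, on the bench; x away from the robot, y left, z up. Bays at y = +120 (left), 0 and -120 mm (right), x = 0; the cases stand lengthwise along x on its floor, 6 mm above the bench. Low ribs and end lips, tops 15 mm above the bench, leave a case 5 mm of play on each side and each end.
- case_a: one of three closed aluminium cases that look alike: 120 mm long (x axis), 46 wide (y), 48 high, black seal line, latch on the end facing the robot, hinge barrels on the far end (both stand out 4 mm), flat sides to grip across the 46 mm. Lid fixed. Origin: centre of the underside; z up. Any bay may hold it; letters and places do not tell which one rattles.
- case_b: a case exactly like case_a in looks, size, origin and axes. Each weighs 0.26 to 0.46 kg with its packing, more or less at random, so weight does not tell them apart. Two are packed tight and balance at the middle; the third, whichever it is, holds besides a loose steel ball, 0.15 kg, 32 mm across, that rolls freely inside.
- case_c: a case exactly like case_a in looks, size, origin and axes. The loose ball in one of the three rolls to the lower end in half a second, 39 mm from the middle of the case's length, with a knock; between far end down and near end down the moment about the case's y axis at its middle changes by 0.115 N m more than in the others. It stays at that end while the case leans even 1 degree that way.
- notebook: black notebook lying flat, fixed, 150 x 115 mm, 12 mm thick (16 mm at the spine); origin: centre of its underside, on the bench. A pen lies on it.
- pen: black and white marker pen lying on the notebook, loose, 135 mm long, 17 mm thick; origin: centre of its underside. Leave it alone.
- loupe: black loupe, loose, 34 mm across, 31 mm high, on the bench just in front of the rack; origin: centre of its underside. Leave it alone.
- ring: pale turned ring, loose, 30 mm across, 10 mm high, on the bench just behind the rack; origin: centre of its underside. Leave it alone.

How it is judged:
On the way, in this order (a step that is already met when the one before it is completed fails the run):
1. the left case, lifted clear over its bay, is tipped far end down by at least 20 degrees (((y of case_a in the frame of rack between 0.06 and 0.18 m and angle between case_a's own x axis and vertical above 1.92 rad and height (world z) of case_a above 0.03 m and contact force between case_a and rack below 0.3 N and contact force between case_a and the fingers above 1 N) or (y of case_b in the frame of rack between 0.06 and 0.18 m and angle between case_b's own x axis and vertical above 1.92 rad and height (world z) of case_b above 0.03 m and contact force between case_b and rack below 0.3 N and contact force between case_b and the fingers above 1 N) or (y of case_c in the frame of rack between 0.06 and 0.18 m and angle between case_c's own x axis and vertical above 1.92 rad and height (world z) of case_c above 0.03 m and contact force between case_c and rack below 0.3 N and contact force between case_c and the fingers above 1 N))), for 0.1 s.
2. the left case, still in the air over its bay, is tipped near end down by at least 20 degrees (((y of case_a in the frame of rack between 0.06 and 0.18 m and angle between case_a's own x axis and vertical below 1.22 rad and height (world z) of case_a above 0.03 m and contact force between case_a and rack below 0.3 N and contact force between case_a and the fingers above 1 N) or (y of case_b in the frame of rack between 0.06 and 0.18 m and angle between case_b's own x axis and vertical below 1.22 rad and height (world z) of case_b above 0.03 m and contact force between case_b and rack below 0.3 N and contact force between case_b and the fingers above 1 N) or (y of case_c in the frame of rack between 0.06 and 0.18 m and angle between case_c's own x axis and vertical below 1.22 rad and height (world z) of case_c above 0.03 m and contact force between case_c and rack below 0.3 N and contact force between case_c and the fingers above 1 N))), for 0.1 s.
3. the left case is set down in its bay again and let go (all three cases stand in their bays) (distance of each of case_a, case_b, case_c from where it was at the start of the episode below 0.015 m and angle between each of case_a, case_b, case_c's own z axis and vertical below 0.1 rad and contact force between each of case_a, case_b, case_c and the fingers below 0.1 N), for 0.1 s.
4. the middle case, lifted clear over its bay, is tipped far end down by at least 20 degrees (((y of case_a in the frame of rack between -0.06 and 0.06 m and angle between case_a's own x axis and vertical above 1.92 rad and height (world z) of case_a above 0.03 m and contact force between case_a and rack below 0.3 N and contact force between case_a and the fingers above 1 N) or (y of case_b in the frame of rack between -0.06 and 0.06 m and angle between case_b's own x axis and vertical above 1.92 rad and height (world z) of case_b above 0.03 m and contact force between case_b and rack below 0.3 N and contact force between case_b and the fingers above 1 N) or (y of case_c in the frame of rack between -0.06 and 0.06 m and angle between case_c's own x axis and vertical above 1.92 rad and height (world z) of case_c above 0.03 m and contact force between case_c and rack below 0.3 N and contact force between case_c and the fingers above 1 N))), for 0.1 s.
5. the middle case, still in the air over its bay, is tipped near end down by at least 20 degrees (((y of case_a in the frame of rack between -0.06 and 0.06 m and angle between case_a's own x axis and vertical below 1.22 rad and height (world z) of case_a above 0.03 m and contact force between case_a and rack below 0.3 N and contact force between case_a and the fingers above 1 N) or (y of case_b in the frame of rack between -0.06 and 0.06 m and angle between case_b's own x axis and vertical below 1.22 rad and height (world z) of case_b above 0.03 m and contact force between case_b and rack below 0.3 N and contact force between case_b and the fingers above 1 N) or (y of case_c in the frame of rack between -0.06 and 0.06 m and angle between case_c's own x axis and vertical below 1.22 rad and height (world z) of case_c above 0.03 m and contact force between case_c and rack below 0.3 N and contact force between case_c and the fingers above 1 N))), for 0.1 s.
6. the middle case is set down in its bay again and let go (all three cases stand in their bays) (all of step 3), for 0.1 s.
7. the right case, lifted clear over its bay, is tipped far end down by at least 20 degrees (((y of case_a in the frame of rack between -0.18 and -0.06 m and angle between case_a's own x axis and vertical above 1.92 rad and height (world z) of case_a above 0.03 m and contact force between case_a and rack below 0.3 N and contact force between case_a and the fingers above 1 N) or (y of case_b in the frame of rack between -0.18 and -0.06 m and angle between case_b's own x axis and vertical above 1.92 rad and height (world z) of case_b above 0.03 m and contact force between case_b and rack below 0.3 N and contact force between case_b and the fingers above 1 N) or (y of case_c in the frame of rack between -0.18 and -0.06 m and angle between case_c's own x axis and vertical above 1.92 rad and height (world z) of case_c above 0.03 m and contact force between case_c and rack below 0.3 N and contact force between case_c and the fingers above 1 N))), for 0.1 s.
8. the right case, still in the air over its bay, is tipped near end down by at least 20 degrees (((y of case_a in the frame of rack between -0.18 and -0.06 m and angle between case_a's own x axis and vertical below 1.22 rad and height (world z) of case_a above 0.03 m and contact force between case_a and rack below 0.3 N and contact force between case_a and the fingers above 1 N) or (y of case_b in the frame of rack between -0.18 and -0.06 m and angle between case_b's own x axis and vertical below 1.22 rad and height (world z) of case_b above 0.03 m and contact force between case_b and rack below 0.3 N and contact force between case_b and the fingers above 1 N) or (y of case_c in the frame of rack between -0.18 and -0.06 m and angle between case_c's own x axis and vertical below 1.22 rad and height (world z) of case_c above 0.03 m and contact force between case_c and rack below 0.3 N and contact force between case_c and the fingers above 1 N))), for 0.1 s.
At the end, for the whole second after the job is handed in: The rattling case is in the gripper, centre within 50 mm of the notebook's centre from above, underside 70 to 180 mm above the bench, level within 0.2 rad, still, touching neither notebook nor pen; the other two stand in their own bays (within 15 mm of their start, upright), at rest (((distance between ball_center and case_a below 0.06 m and horizontal distance between case_a and notebook below 0.05 m and height (world z) of case_a between 0.07 and 0.18 m and angle between case_a's own z axis and vertical below 0.2 rad and linear speed of case_a below 0.03 m/s and contact force between case_a and the fingers above 1 N and contact force between case_a and notebook below 0.05 N and contact force between case_a and pen below 0.05 N and distance of each of case_b, case_c from where it was at the start of the episode below 0.015 m and angle between each of case_b, case_c's own z axis and vertical below 0.1 rad and linear speed of each of case_b, case_c below 0.02 m/s) or (distance between ball_center and case_b below 0.06 m and horizontal distance between case_b and notebook below 0.05 m and height (world z) of case_b between 0.07 and 0.18 m and angle between case_b's own z axis and vertical below 0.2 rad and linear speed of case_b below 0.03 m/s and contact force between case_b and the fingers above 1 N and contact force between case_b and notebook below 0.05 N and contact force between case_b and pen below 0.05 N and distance of each of case_a, case_c from where it was at the start of the episode below 0.015 m and angle between each of case_a, case_c's own z axis and vertical below 0.1 rad and linear speed of each of case_a, case_c below 0.02 m/s) or (distance between ball_center and case_c below 0.06 m and horizontal distance between case_c and notebook below 0.05 m and height (world z) of case_c between 0.07 and 0.18 m and angle between case_c's own z axis and vertical below 0.2 rad and linear speed of case_c below 0.03 m/s and contact force between case_c and the fingers above 1 N and contact force between case_c and notebook below 0.05 N and contact force between case_c and pen below 0.05 N and distance of each of case_a, case_b from where it was at the start of the episode below 0.015 m and angle between each of case_a, case_b's own z axis and vertical below 0.1 rad and linear speed of each of case_a, case_b below 0.02 m/s))); the arm keeps its last pose, push and grip.
It fails at once if the pen is moved more than 30 mm (distance of pen from where it was at the start of the episode above 0.03 m).
It fails at once if the loupe is moved more than 30 mm (distance of loupe from where it was at the start of the episode above 0.03 m).
It fails at once if the ring is moved more than 30 mm (distance of ring from where it was at the start of the episode above 0.03 m).
It also fails if it takes over 72 s, if anything falls off the work surface, if the arm or the gripper's body presses on something with over 40 N, if the wrist force passes 120 N, or if a joint passes its speed limit or range.

## Working session

There is one attempt and no reset: what is moved stays moved. The work goes in short steps, Python scripts to look and compute and a tool call to move; the robot and the scene stay as the last step left them, time stands still between calls to the robot, and variables do not carry over. Pictures are saved under pics/ and viewed, and the job is handed in when it is done.

Besides the shell and the picture viewer there is one more tool, called after ">>>" by a JSON object that holds its "fn" and its "kwargs", one argument or row to a line. servo_tool: Moves the arm, as the interface text tells. Its arguments: {"type":"object","properties":{"targets":{"type":"array","items":{"type":"number"}},"fingers":{"type":"number"}},"required":["targets"]}

```bash
mkdir -p pics; python3 - <<'E'
from bench import telemetry, cams, workorder, spotter, ctrl
import cv2,numpy as np
o=telemetry.get_obs()
for k,v in o.items(): print(k,np.round(v,4))
print(ctrl.nose_length)
for n in("scene","top"):
    p,d=cams.camera(n); cv2.imwrite(f"pics/{n}0.png",p); np.save(f"pics/{n}0.npy",d)
    c=cams.camera_params(n); print(n,c)
E
```

```text
time_s 0.0
q [ 1.1387  0.1815  1.608  -0.      1.3538 -0.2063]
dq [-0.0017 -0.0009 -0.0004 -0.0013 -0.002   0.0009]
joint_efforts [-3.00000e-04 -4.44876e+01 -3.51334e+01 -3.00000e-04  9.10000e-03
  0.00000e+00]
eef_pos [0.1285 0.5599 0.2554]
eef_rot [ 0.7024  0.0791  0.7028 -0.0803]
wrist_force [-0.4686  0.3953  0.2239]
torque [ 0.0008 -0.035  -0.0114]
opening 1.0011
0.025
scene {'intrinsics': array([[427.66758391,   0.        , 258.71401927],
       [  0.        , 427.66758391, 195.62181294],
       [  0.        ,   0.        ,   1.        ]]), 'R': array([[ 0.83915389, -0.5434144 , -0.02283725],
       [-0.34301174, -0.49616779, -0.79759668],
       [ 0.42209441,  0.6771398 , -0.60275865]]), 't': array([-0.46678555,  0.17826587,  0.76436217])}
top {'intrinsics': array([[363.16628852,   0.        , 258.1276322 ],
       [  0.        , 363.16628852, 185.1648528 ],
       [  0.        ,   0.        ,   1.        ]]), 'R': array([[ 0.02007713, -0.99954903,  0.02233054],
       [-0.9864051 , -0.02344684, -0.16265062],
       [ 0.16310085, -0.0187614 , -0.986431  ]]), 't': array([-0.06377626,  0.53613207,  0.83287357])}
```

View pics/scene0.png

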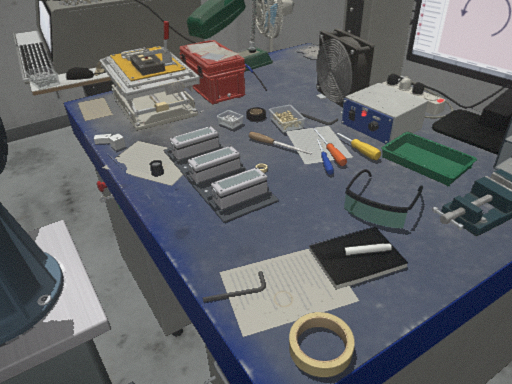

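View pics/top0.png

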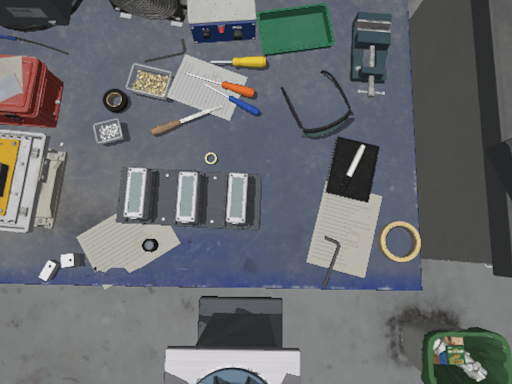

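The scene view shows three cases in the rack, with the notebook to the lower right. In the top view the cases are at about (138,194), (188,197) and (237,198), the notebook is at (353,168) with the pen at (355,161), the loupe is at (150,245) and the ring at (211,158).

```bash
cat > h.py <<'E'
import numpy as np,cv2
from bench import telemetry, cams, spotter
def cloud(n,d):
    c=cams.camera_params(n);K=c["intrinsics"];h,w=d.shape
    u,v=np.meshgrid(np.arange(w),np.arange(h))
    P=np.stack([(u-K[0,2])/K[0,0]*d,(v-K[1,2])/K[1,1]*d,d],-1)
    return (P-c["t"])@c["R"]   # R^T(P-t)
def fit(P,m):
    q=P[m][:,:2].astype(np.float32)*1000
    return cv2.minAreaRect(q)
E
python3 - <<'E'
from h import *
d=np.load("pics/top0.npy");p=cv2.imread("pics/top0.png")
X=cloud("top",d)
ok=d>0
def region(u0,v0,u1,v1):
    m=np.zeros(d.shape,bool);m[v0:v1,u0:u1]=1;return m&ok
for nm,r in dict(L=(115,155,162,235),M=(163,155,212,235),R=(213,155,265,235)).items():
    m=region(*r)&(X[...,2]>0.045)&(X[...,2]<.07)
    q=X[m]; print(nm,m.sum(),q[:,2].min(),np.median(q[:,2]),q[:,2].max(),fit(X,m),q.mean(0))
m=region(105,155,275,240); z=X[m][:,2]; print(np.histogram(z,bins=np.arange(-.01,.07,.004)))
m=region(105,160,275,235)&(X[...,2]>.0035)&(X[...,2]<.07); 
print("rack",fit(X,m))
m=region(320,130,385,205)&(X[...,2]>.006)&(X[...,2]<.016);print("nb",m.sum(),fit(X,m))
m=region(335,135,375,190)&(X[...,2]>.02);print("pen",m.sum(),fit(X,m),X[m][:,2].max())
m=region(138,230,165,255)&(X[...,2]>.015);print("loupe",m.sum(),fit(X,m),X[m][:,2].max())
m=region(200,148,222,168)&(X[...,2]>.005);print("ring",m.sum(),fit(X,m),X[m][:,2].max())
for a in [(300,250),(400,250),(80,150),(290,180)]: print(a,X[a[1],a[0]])
for t in("case_a","notebook","rack"): print(t,spotter.search_frame("top",t))
E
```

```text
L 999 0.04518678523307484 0.05409928557890739 0.05933414790259534 ((511.6114196777344, 238.27923583984375), (46.50505447387695, 120.90484619140625), 89.57473754882812) [0.51070939 0.23698816 0.05390231]
M 987 0.045121947479287945 0.05421245071892385 0.05942818107635499 ((504.7637023925781, 116.54740905761719), (46.443363189697266, 120.94869995117188), 88.8580322265625) [0.50424298 0.1158222  0.05407794]
R 969 0.04603337303321927 0.05435698517335777 0.0592491337649204 ((504.32781982421875, -1.9179401397705078), (46.129276275634766, 122.82334899902344), 88.07008361816406) [ 0.50385892 -0.00209025  0.05423202]
(array([   0,  273, 4771, 3273, 2032,  298,  444,   52,   44,   40,   53,
         90,   36,   23,   89, 1229, 1597,   34,    0]), array([-0.01 , -0.006, -0.002,  0.002,  0.006,  0.01 ,  0.014,  0.018,
        0.022,  0.026,  0.03 ,  0.034,  0.038,  0.042,  0.046,  0.05 ,
        0.054,  0.058,  0.062,  0.066]))
rack ((511.9145202636719, 117.7229232788086), (187.69886779785156, 423.61798095703125), 1.1912918090820312)
nb 2119 ((599.747314453125, -287.11663818359375), (163.46287536
[... 205 characters left out ...]
 205.24325561523438), (28.617216110229492, 31.181119918823242), 2.3261117935180664) 0.03443191840307367
ring 63 ((610.22021484375, 69.05433654785156), (41.428001403808594, 28.57913589477539), 24.602725982666016) 0.013710534168938634
(300, 250) [ 0.38466868 -0.15988081 -0.00108163]
(400, 250) [ 0.38961216 -0.40992877 -0.00146083]
(80, 150) [0.62475797 0.40339051 0.00073277]
(290, 180) [ 0.5602394  -0.13402745 -0.00095219]
case_a [{'pixel': [189.2, 199.5], 'score': 0.82}, {'pixel': [139.2, 193.9], 'score': 0.79}, {'pixel': [233.5, 196.7], 'score': 0.55}]
notebook [{'pixel': [353.0, 171.6], 'score': 0.95}]
rack [{'pixel': [204.1, 200.4], 'score': 0.93}, {'pixel': [191.1, 198.7], 'score': 0.55}]
```

```bash
python3 - <<'E'
from h import *
from scipy.spatial.transform import Rotation as R
p=cv2.imread("pics/top0.png");d=np.load("pics/top0.npy");X=cloud("top",d)
cv2.imwrite("pics/crop0.png",cv2.resize(p[140:260,90:290],None,fx=4,fy=4,interpolation=cv2.INTER_CUBIC)[:600,:800])
cv2.imwrite("pics/crop1.png",cv2.resize(p[120:220,310:400],None,fx=6,fy=6,interpolation=cv2.INTER_CUBIC)[:600,:800])
o=telemetry.get_obs();w,x,y,z=o["eef_rot"];M=R.from_quat([x,y,z,w]).as_matrix();print(M.round(3))
c=cams.camera_params("top");K=c["intrinsics"]
print("px of rack",p[215,165],p[215,215],p[225,180],"table",p[200,280],p[240,220])
# coverage of high objects in area
m=(X[...,2]>.12)&(d>0);ys,xs=np.where(m);print(len(xs));
for a,b in((0,.2),(.2,.4),(.4,.6),(.6,.9)):
    q=X[m&(X[...,0]>a)&(X[...,0]<b)]
    if len(q):print(a,b,"y",q[:,1].min(),q[:,1].max(),"z",q[:,2].max())
E
```

```text
[[-0.     0.224  0.975]
 [-0.001  0.975 -0.224]
 [-1.    -0.001 -0.   ]]
px of rack [100  94  90] [98 94 90] [94 89 85] table [113  96  88] [120  89  78]
7477
0.4 0.6 y 0.42141012028032543 0.5101206674976979 z 0.16716878094799156
0.6 0.9 y -0.6269340407345406 0.5430128065394154 z 0.48899991486155864
```

View pics/crop0.png

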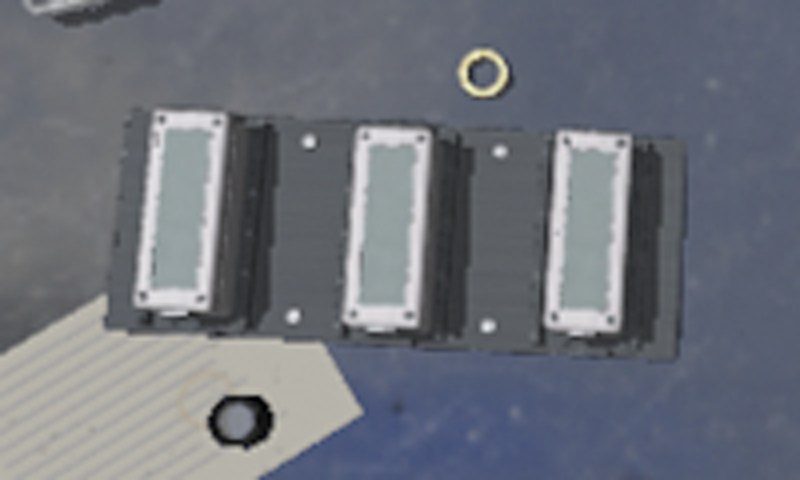

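View pics/crop1.png

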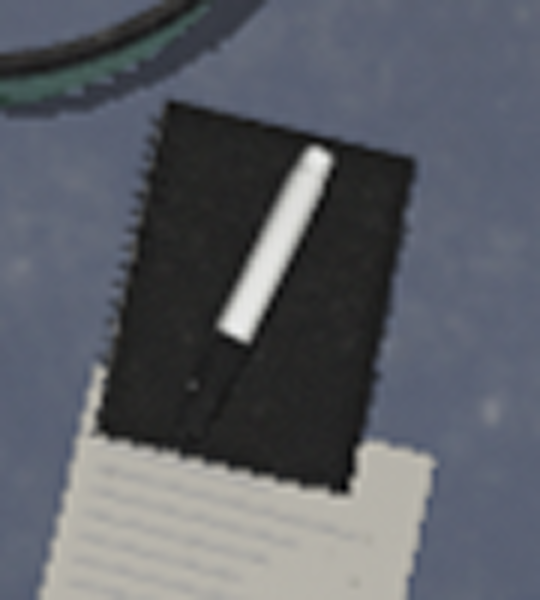

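```bash
python3 - <<'E'
from h import *
c=cams.camera_params("top");K=c["intrinsics"];Rm=c["R"];t=c["t"]
def ray(px,z):
    r=Rm.T@np.linalg.solve(K,[px[0],px[1],1]);o=-Rm.T@t
    return (o+r*(z-o[2])/r[2])[:2]
def f(C,s,off,z): 
    P=np.array([ray((a/s+off[0],b/s+off[1]),z) for a,b in C]);
    far=(P[0]+P[1])/2;near=(P[2]+P[3])/2;v=far-near
    print(P.mean(0).round(4),"yaw",np.arctan2(v[1],v[0]).round(4),"len",np.linalg.norm(v).round(3),"w",np.linalg.norm((P[0]+P[3]-P[1]-P[2])/2).round(3), "yaw(width)",np.arctan2(-(P[0]+P[3]-P[1]-P[2])[0],(P[0]+P[3]-P[1]-P[2])[1]).round(4))
f([(133,108),(686,140),(677,358),(104,328)],4,(90,140),.006)
f([(153,110),(230,113),(215,312),(135,305)],4,(90,140),.054)
f([(358,126),(434,129),(422,330),(343,327)],4,(90,140),.054)
f([(557,130),(632,134),(622,332),(546,328)],4,(90,140),.054)
f([(170,100),(415,158),(350,492),(98,432)],6,(310,120),.012)
E
```

```text
[0.5071 0.1163] yaw -0.0349 len 0.138 w 0.351 yaw(width) -0.0327
[0.5121 0.237 ] yaw -0.0079 len 0.118 w 0.046 yaw(width) -0.0407
[0.5042 0.1152] yaw -0.0147 len 0.12 w 0.046 yaw(width) -0.0161
[ 0.5051 -0.0031] yaw -0.0231 len 0.119 w 0.045 yaw(width) -0.0304
[ 0.5905 -0.2931] yaw -0.2204 len 0.148 w 0.108 yaw(width) -0.2142
```

>>> {"fn": "servo_tool", "kwargs": {
  "targets": [0,0,0,-0.1,0,0,0,-0.096,0,-31,38,0,0,-31,38,0,0,-31,38,0],
  "fingers": 85.4
}}

```text
time_s: 0.75
eef_pos: [0.2405, 0.463, 0.2562]
eef_rot: [0.707, 0.01, 0.707, -0.01]
wrist_force: [0.7, 1.3, 0.4]
opening: 1.002
```

>>> {"fn": "servo_tool", "kwargs": {
  "targets": [0,-31,38,0,0,-31,38,0,0,-31,38,0,0,-31,38,0,0,-31,38,0]
}}

```text
time_s: 1.25
eef_pos: [0.4264, 0.3019, 0.2564]
eef_rot: [0.707, 0.011, 0.707, -0.01]
wrist_force: [0.5, 0.5, 0.4]
opening: 0.999
```

>>> {"fn": "servo_tool", "kwargs": {
  "targets": [0,-31,43,0,0,-31,43,0,40,0,0,0,40,0,0,0,40,0,0,0]
}}

```text
time_s: 1.75
eef_pos: [0.505, 0.242, 0.1351]
eef_rot: [0.707, 0.011, 0.707, -0.011]
wrist_force: [-0.3, 0.3, -0.1]
opening: 1.0
```

```bash
python3 - <<'E'
from h import *
p,d=cams.camera("scene"); cv2.imwrite("pics/s1.png",cv2.resize(p[80:280,100:360],None,fx=3,fy=3))
o=telemetry.get_obs();print(o["eef_pos"],o["torque"],o["wrist_force"],o["time_s"])
E
```

```text
[0.50032549 0.24089688 0.12773574] [-0.03369343  0.15766706  0.00451704] [-4.63026701 -2.33083052 -4.67659846] 1.8
```

View pics/s1.png

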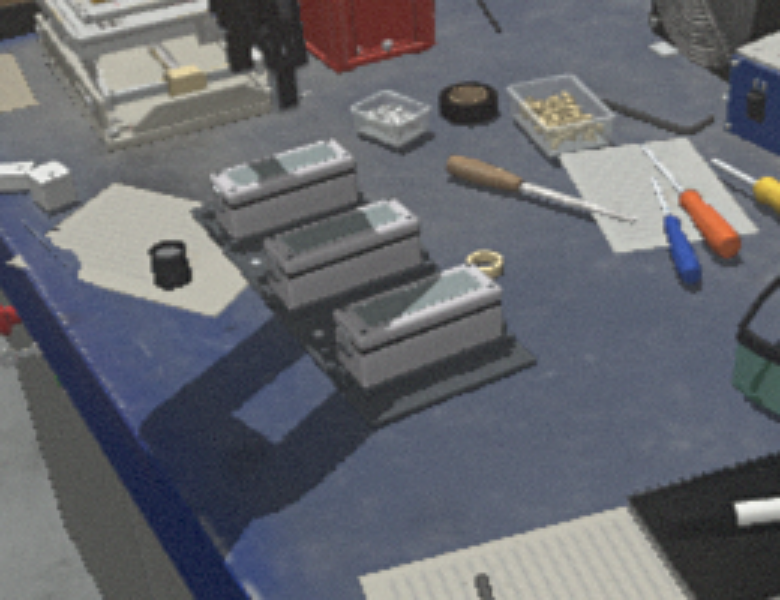

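The picture shows the open gripper hanging above the left case (fingers at about (270,60) in the crop) with nothing disturbed. I'll check that it has settled.

>>> {"fn": "servo_tool", "kwargs": {
  "targets": [0,0,0,0,0,0,0,0,0,0,0,0,0,0,0,0,0,0,0,0]
}}

```text
time_s: 2.3
eef_pos: [0.5053, 0.243, 0.1379]
eef_rot: [0.708, 0.011, 0.706, -0.01]
wrist_force: [-0.1, 0.5, 0.4]
opening: 0.996
```

```bash
python3 - <<'E'
from h import *
o=telemetry.get_obs();print(o["eef_pos"],o["eef_rot"],o["torque"],o["wrist_force"],o["time_s"])
E
```

```text
[0.50533685 0.24295263 0.13788775] [ 0.7079526   0.01065124  0.70610612 -0.01018906] [-0.03694791 -0.00723087  0.05175383] [-0.14198505  0.464605    0.35883446] 2.3
```

>>> {"fn": "servo_tool", "kwargs": {
  "targets": [10,-5.5,6.5,0,30,0,0,0,30,0,0,0,15,0,0,0,8,0,0,0]
}}

```text
time_s: 2.8
eef_pos: [0.51, 0.2363, 0.0413]
eef_rot: [0.706, 0.01, 0.708, -0.011]
wrist_force: [0.3, 0.3, 0.3]
opening: 1.001
```

>>> {"fn": "servo_tool", "kwargs": {
  "targets": [0,0,0,0,0,0,0,0,0,0,0,0,0,0,0,0,0,0,0,0],
  "fingers": 30
}}

```text
time_s: 3.3
eef_pos: [0.5123, 0.2374, 0.045]
eef_rot: [0.708, 0.011, 0.706, -0.01]
wrist_force: [0.6, 1.2, 7.0]
opening: 0.525
```

```bash
cat > st.py <<'E'
from h import *
o=telemetry.get_obs()
for k in("time_s","eef_pos","eef_rot","wrist_force","torque","opening","q"):print(k,np.round(o[k],4))
E
python3 st.py
```

```text
time_s 3.3
eef_pos [0.5123 0.2374 0.045 ]
eef_rot [ 0.7082  0.0108  0.7059 -0.0102]
wrist_force [0.5755 1.1579 6.9661]
torque [0.2232 0.034  0.0017]
opening 0.5246
q [ 2.2360e-01  4.3640e-01  1.7628e+00  2.0000e-04  9.3890e-01 -1.3176e+00]
```

>>> {"fn": "servo_tool", "kwargs": {
  "targets": [0,0,4,0,0,0,4,0,0,0,2,0,0,0,0,0,0,0,0,0]
}}

```text
time_s: 3.8
eef_pos: [0.515, 0.2373, 0.0448]
eef_rot: [0.703, 0.01, 0.711, -0.011]
wrist_force: [-29.7, -0.0, 34.1]
opening: 0.53
```

```bash
python3 st.py
```

```text
time_s 3.8
eef_pos [0.515  0.2373 0.0448]
eef_rot [ 0.7026  0.0099  0.7115 -0.0107]
wrist_force [-2.96736e+01 -5.50000e-03  3.41083e+01]
torque [ 0.0177  3.8572 -0.2902]
opening 0.5302
q [ 0.2215  0.4487  1.7447  0.0022  0.9606 -1.3215]
```

>>> {"fn": "servo_tool", "kwargs": {
  "targets": [-5.2,0,3.1,0,-4.7,0,3.5,0,-4.5,0,4,0,0,0,0,0,0,0,0,0]
}}

```text
time_s: 4.3
eef_pos: [0.5239, 0.2368, 0.0551]
eef_rot: [0.701, 0.01, 0.713, -0.011]
wrist_force: [-17.7, 3.7, 3.2]
opening: 0.531
```

```bash
cat > look.py <<'E'
import sys
from h import *
n=sys.argv[1]
p,d=cams.camera("scene"); cv2.imwrite(f"pics/{n}.png",cv2.resize(p[60:260,100:360],None,fx=3,fy=3))
E
python3 st.py;python3 look.py s2
```

```text
time_s 4.3
eef_pos [0.5239 0.2368 0.0551]
eef_rot [ 0.7014  0.0096  0.7127 -0.0106]
wrist_force [-17.6932   3.7392   3.2387]
torque [0.576  3.0143 0.1255]
opening 0.5308
q [ 0.2169  0.4472  1.7196  0.0027  0.9907 -1.3269]
```

View pics/s2.png

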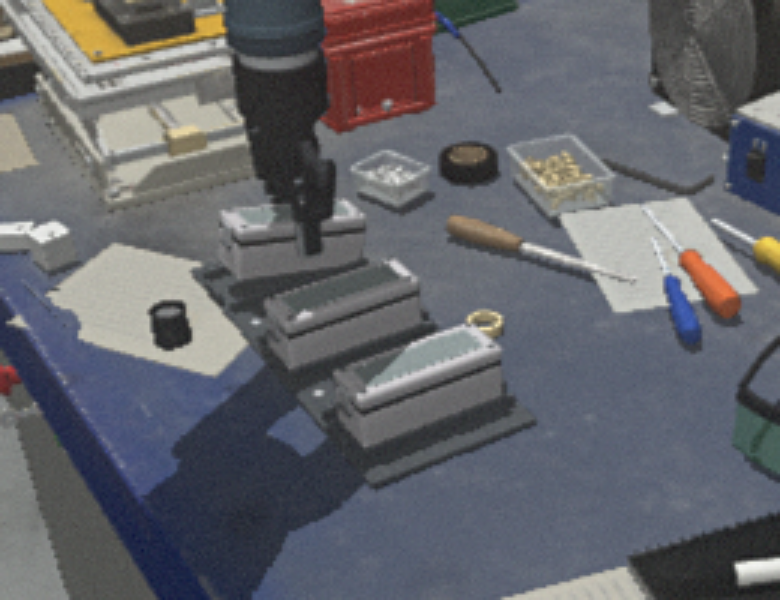

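It works: the left case now leans far end down, its top edge running level in the view while its neighbours' slope. I'll continue the arc.

>>> {"fn": "servo_tool", "kwargs": {
  "targets": [-4.2,0,4.4,0,-3.7,0,4.5,0,-3.3,0,5,0,-2.5,0,5,0,0,0,0,0]
}}

```text
time_s: 4.85
eef_pos: [0.5449, 0.2362, 0.0696]
eef_rot: [0.703, 0.01, 0.711, -0.011]
wrist_force: [-14.0, 1.5, 4.3]
opening: 0.53
```

```bash
python3 st.py;python3 look.py s3
```

```text
time_s 4.85
eef_pos [0.5449 0.2362 0.0696]
eef_rot [ 0.7026  0.0099  0.7114 -0.0106]
wrist_force [-14.0417   1.5305   4.3446]
torque [0.4066 2.5216 0.0485]
opening 0.5298
q [ 0.2084  0.4561  1.6686  0.0021  1.0292 -1.3346]
```

View pics/s3.png

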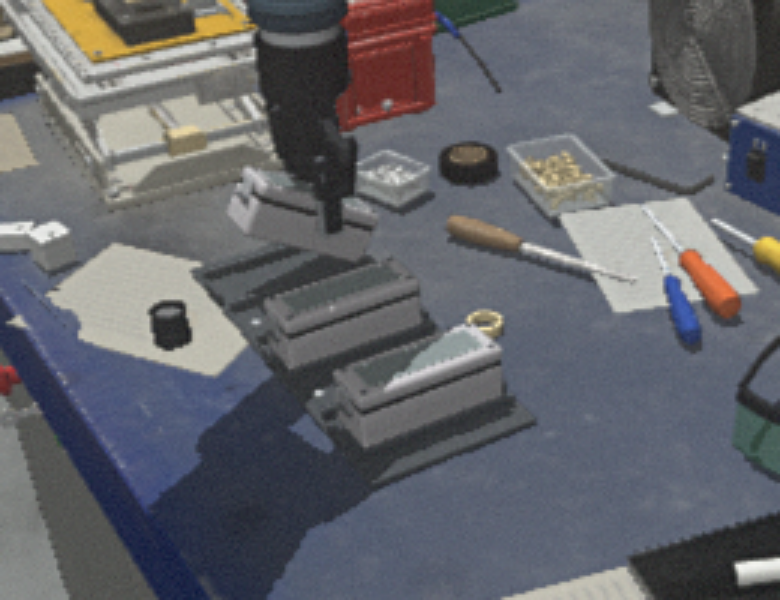

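The case is tipped about 30° far end down with its far corner at the lip. I'll lift it clear and feel it.

>>> {"fn": "servo_tool", "kwargs": {
  "targets": [-10,0,-8,0,-25,0,-10,0,-25,0,-10,0,0,0,0,0,0,0,0,0]
}}

```text
time_s: 5.4
eef_pos: [0.5228, 0.2366, 0.1321]
eef_rot: [0.708, 0.011, 0.706, -0.01]
wrist_force: [-0.5, 0.5, -3.6]
opening: 0.526
```

>>> {"fn": "servo_tool", "kwargs": {
  "targets": [0,0,0,0,0,0,0,0,0,0,0,0,0,0,0,0,0,0,0,0]
}}

```text
time_s: 5.9
eef_pos: [0.5223, 0.2365, 0.131]
eef_rot: [0.707, 0.011, 0.707, -0.011]
wrist_force: [0.1, 0.2, -3.0]
opening: 0.529
```

```bash
python3 st.py;python3 look.py s4;python3 st.py|grep -E "time|torq|force"
cat > tilt.py <<'E'
import sys
from h import *
# case pose from scene depth: side face (facing -y) points near gripper
o=telemetry.get_obs();g=o["eef_pos"]
p,d=cams.camera("scene");X=cloud("scene",d)
m=(d>0)&(abs(X[...,1]-(g[1]-.023))<.006)&(abs(X[...,0]-g[0])<.085)&(abs(X[...,2]-g[2])<.075)&(X[...,2]>.018)
n=cv2.connectedComponents(m.astype(np.uint8))
q=X[m][:,[0,2]].astype(np.float32)*1000
r=cv2.minAreaRect(q);print("n",m.sum(),"rect",r)
lo=q[q[:,0]<g[0]*1000-20];hi=q[q[:,0]>g[0]*1000+20]
# bottom edge slopes: lower envelope per x bin
xs=np.arange(-45,50,8)+g[0]*1000;B=[]
for x in xs:
    s=q[abs(q[:,0]-x)<4]
    if len(s)>4:B.append((x,np.percentile(s[:,1],4),np.percentile(s[:,1],96)))
B=np.array(B);print("bottom slope deg",np.degrees(np.arctan(np.polyfit(B[:,0],B[:,1],1)[0])),"minz",q[:,1].min())
E
python3 tilt.py
```

```text
time_s 5.9
eef_pos [0.5223 0.2365 0.131 ]
eef_rot [ 0.7068  0.0105  0.7073 -0.0106]
wrist_force [ 0.0919  0.2324 -3.0173]
torque [-0.0309 -0.1107  0.0097]
opening 0.5293
q [ 0.2183  0.32    1.7095  0.      1.1127 -1.3227]
time_s 5.95
wrist_force [-0.6208  0.6879 -1.6327]
torque [-0.0326 -0.0551  0.0007]
n 819 rect ((520.1469116210938, 140.8553466796875), (98.52039337158203, 120.44236755371094), 58.15874099731445)
bottom slope deg -16.813908213011082 minz 72.11675
```

View pics/s4.png

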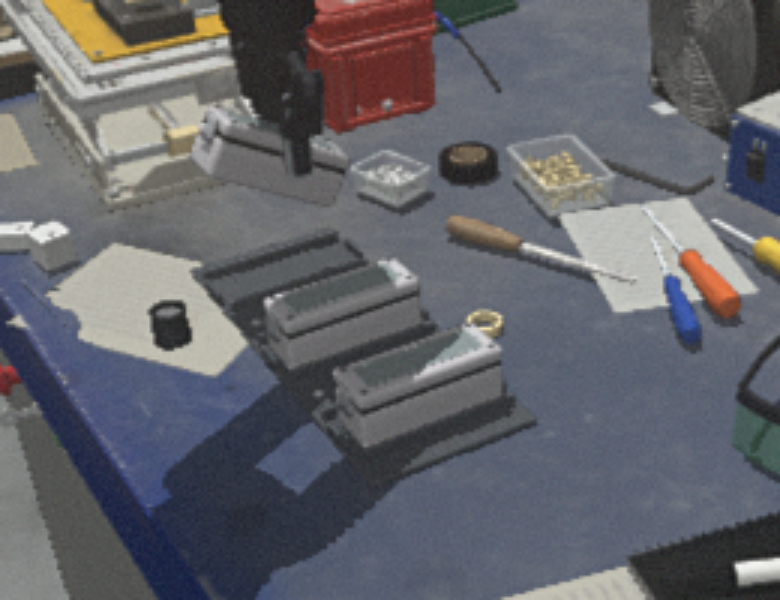

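```bash
cat > feel.py <<'E'
from h import *
T=[];F=[]
for i in range(9):
    cams.camera("top");o=telemetry.get_obs();T.append(o["torque"]);F.append(o["wrist_force"])
T=np.array(T);F=np.array(F)
print(o["time_s"],o["eef_pos"].round(4) if hasattr(o["eef_pos"],'round') else o["eef_pos"])
print("T",T.mean(0).round(4),T.std(0).round(4),"F",F.mean(0).round(3),F.std(0).round(2));print(T[:,1].round(3))
E
python3 feel.py
```

```text
6.45 [0.5224 0.2366 0.1314]
T [ 0.0068 -0.0323  0.009 ] [0.0273 0.0261 0.0179] F [ 0.101 -0.092 -2.842] [0.62 0.42 0.43]
[ 0.002 -0.029 -0.05  -0.015 -0.009 -0.027 -0.029 -0.042 -0.092]
```

>>> {"fn": "servo_tool", "kwargs": {
  "targets": [28,0,-6,0,28,0,-6,0,9,0,0,0,9,0,0,0,9,0,0,0]
}}

```text
time_s: 6.95
eef_pos: [0.5111, 0.2373, 0.057]
eef_rot: [0.707, 0.009, 0.707, -0.011]
wrist_force: [-38.3, -12.4, 84.1]
opening: 0.53
```

>>> {"fn": "servo_tool", "kwargs": {
  "targets": [5,0,0,0,2,0,-2,0,0,0,-3,0,0,0,0,0,0,0,0,0]
}}

```text
time_s: 7.45
eef_pos: [0.5106, 0.2374, 0.0513]
eef_rot: [0.71, 0.01, 0.704, -0.01]
wrist_force: [-22.1, -11.6, 65.8]
opening: 0.531
```

```bash
python3 st.py;python3 look.py s5; python3 tilt.py
```

```text
time_s 7.45
eef_pos [0.5106 0.2374 0.0513]
eef_rot [ 0.7105  0.0102  0.7036 -0.0102]
wrist_force [-22.1186 -11.5929  65.7866]
torque [-2.1339  2.4512 -0.3694]
opening 0.5314
q [ 0.2257  0.4201  1.7702 -0.0029  0.9419 -1.3145]
n 685 rect ((496.0367736816406, 78.83831024169922), (108.36581420898438, 120.82405090332031), 69.79719543457031)
bottom slope deg -6.578692805387492 minz 18.294626
```

View pics/s5.png

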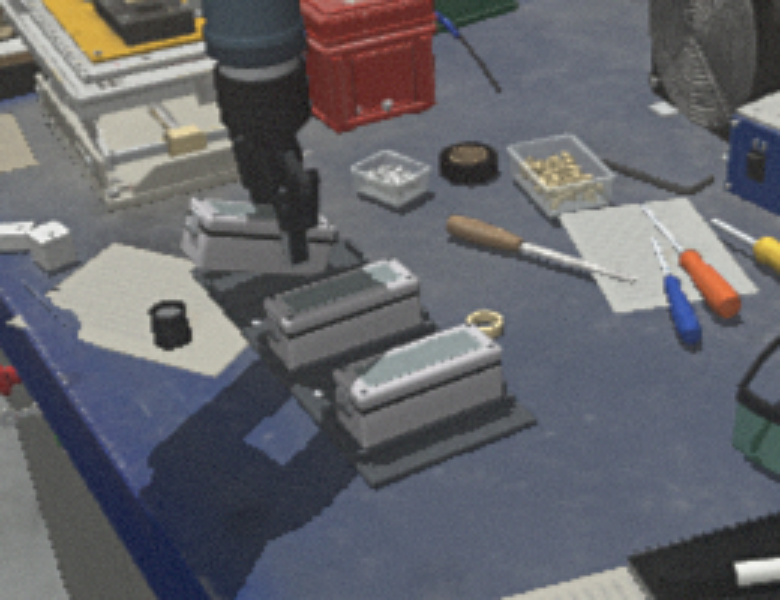

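```bash
cat > tilt2.py <<'E'
import sys
from h import *
from scipy.optimize import least_squares
o=telemetry.get_obs();g=o["eef_pos"]
p,d=cams.camera("scene");X=cloud("scene",d)
br=p.astype(int).mean(-1); sat=p.max(-1).astype(int)-p.min(-1)
# lid top + side, bright
m=(d>0)&(abs(X[...,1]-(g[1]-.023))<.005)&(abs(X[...,0]-g[0])<.1)&(X[...,2]>.008)&(X[...,2]<g[2]+.08)&(br>95)&(sat<25)
m=cv2.morphologyEx(m.astype(np.uint8),cv2.MORPH_OPEN,np.ones((3,3)))>0
q=X[m][:,[0,2]].astype(np.float32)*1000
r=cv2.minAreaRect(q);print("n",m.sum(),"rect",np.round(r[0],1),np.round(r[1],1),round(r[2],1))
q0=q-q.mean(0);w,v=np.linalg.eigh(np.cov(q0.T));a=v[:,1];a=a if a[0]>0 else -a
print("PCA tilt deg (far up +)",np.degrees(np.arctan2(a[1],a[0])).round(1),"grip",(g*1000).round(1))
ov=p.copy();ov[m]=(0,0,255);cv2.imwrite("pics/"+sys.argv[1]+".png",cv2.resize(ov[60:260,100:360],None,fx=3,fy=3))
E
python3 tilt2.py m1
```

```text
n 433 rect [487.3  50.9] [ 46.3 118.5] 67.6
PCA tilt deg (far up +) -20.3 grip [510.5 237.4  51.3]
```

View pics/m1.png

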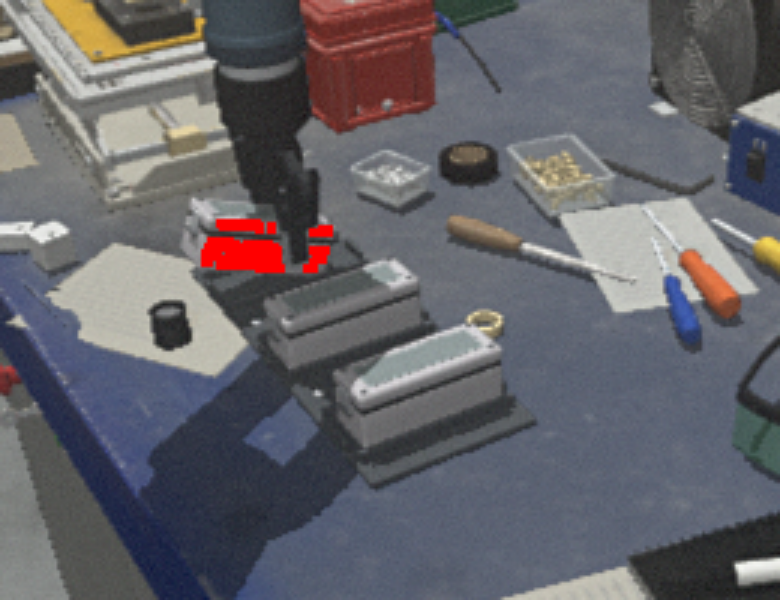

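The case has slipped in the grip (centre at x≈487 against grip 510, tilt about -22°). Since pressing it flat makes it slide, I'll shift it over the bay and let it settle flat by releasing it, then regrip centred.

>>> {"fn": "servo_tool", "kwargs": {
  "targets": [-16,0,0,0,0,0,18,0,0,0,20,0,0,0,0,0,0,0,0,0]
}}

```text
time_s: 8.1
eef_pos: [0.5435, 0.2358, 0.0575]
eef_rot: [0.707, 0.011, 0.707, -0.011]
wrist_force: [-0.1, 0.4, -2.6]
opening: 0.526
```

```bash
python3 st.py|grep -E "pos|force"; python3 tilt2.py m2
```

```text
eef_pos [0.5435 0.2358 0.0575]
wrist_force [-0.0936  0.3859 -2.6297]
n 429 rect [520.   57.4] [ 45.7 119.9] 67.9
PCA tilt deg (far up +) -26.0 grip [543.5 235.8  57.5]
```

>>> {"fn": "servo_tool", "kwargs": {
  "targets": [3,0,3,0,3,0,0,0,0,0,0,0,0,0,0,0,0,0,0,0]
}}

```text
time_s: 8.65
eef_pos: [0.5463, 0.236, 0.0523]
eef_rot: [0.707, 0.01, 0.707, -0.01]
wrist_force: [-2.6, -1.7, 7.6]
opening: 0.53
```

>>> {"fn": "servo_tool", "kwargs": {
  "targets": [0,0,0,0,0,0,0,0,0,0,0,0,0,0,-15,0,0,0,-20,0],
  "fingers": 85
}}

```text
time_s: 9.15
eef_pos: [0.5118, 0.2368, 0.0514]
eef_rot: [0.707, 0.011, 0.707, -0.011]
wrist_force: [-0.5, -0.3, 0.0]
opening: 0.994
```

```bash
python3 st.py|grep -E "time|pos|force|open"; python3 tilt2.py m3; python3 look.py s6
```

```text
time_s 9.15
eef_pos [0.5118 0.2368 0.0514]
wrist_force [-0.5246 -0.2546  0.0362]
opening 0.994
n 395 rect [509.5  33.6] [ 43.  117.6] 89.3
PCA tilt deg (far up +) 1.2 grip [511.8 236.8  51.4]
```

View pics/s6.png

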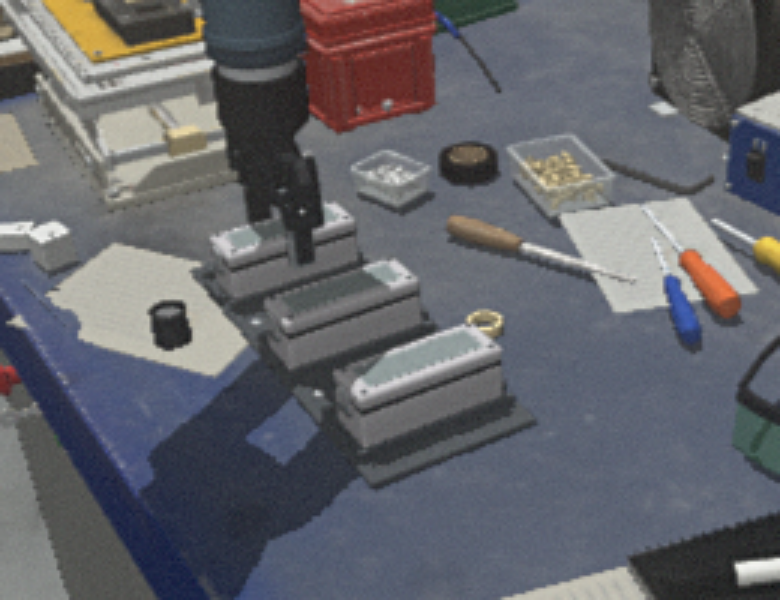

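The left case stands flat in its bay again, centre x≈510. I'll regrip it centred and arc against the near lip.

>>> {"fn": "servo_tool", "kwargs": {
  "targets": [4,0,-2,0,2.5,0,0,0,0,0,0,0,0,0,0,0,0,0,0,0],
  "fingers": 30
}}

```text
time_s: 9.75
eef_pos: [0.5096, 0.2368, 0.0446]
eef_rot: [0.707, 0.011, 0.707, -0.011]
wrist_force: [0.4, 0.5, -2.0]
opening: 0.528
```

>>> {"fn": "servo_tool", "kwargs": {
  "targets": [0,0,0,0,0,0,-4,0,0,0,-4,0,-1,0,-2,0,-5.2,0,-3.1,0]
}}

```text
time_s: 10.25
eef_pos: [0.4994, 0.2373, 0.0519]
eef_rot: [0.71, 0.011, 0.704, -0.01]
wrist_force: [9.3, -0.0, -6.2]
opening: 0.53
```

>>> {"fn": "servo_tool", "kwargs": {
  "targets": [-4.7,0,-3.5,0,-4.5,0,-4,0,-4.2,0,-4.4,0,-3.7,0,-4.5,0,-3.3,0,-5,0]
}}

```text
time_s: 10.75
eef_pos: [0.4791, 0.2383, 0.0737]
eef_rot: [0.711, 0.011, 0.703, -0.01]
wrist_force: [9.9, 0.2, -1.7]
opening: 0.53
```

```bash
python3 st.py|grep -E "time|pos|force|open"; python3 tilt2.py m4
```

```text
time_s 10.75
eef_pos [0.4791 0.2383 0.0737]
wrist_force [ 9.8587  0.2488 -1.6792]
opening 0.5302
n 488 rect [487.4  61.5] [116.6  49.3] 24.0
PCA tilt deg (far up +) 23.1 grip [479.1 238.3  73.7]
```

View pics/m4.png

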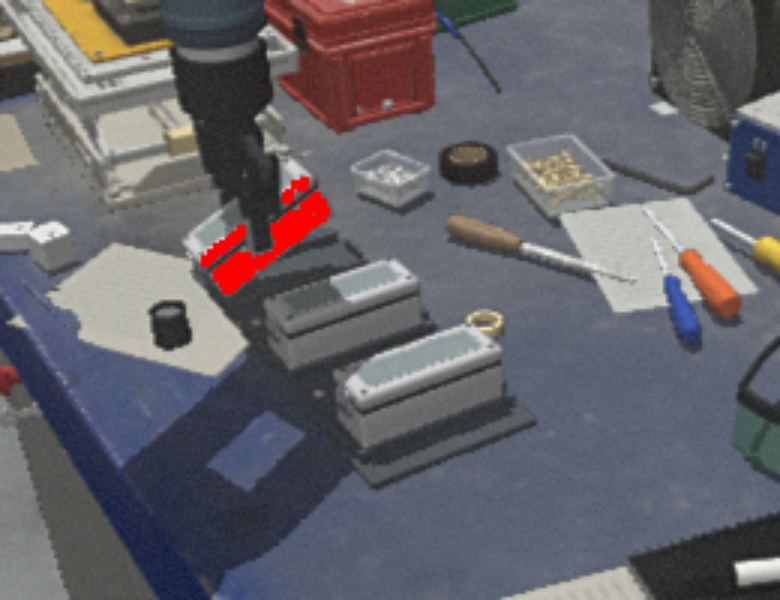

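Near end is down by about 24°. I'll go a bit further, then lift and feel.

>>> {"fn": "servo_tool", "kwargs": {
  "targets": [-2.6,0,-5.5,0,-2,0,-5.5,0,-10,0,6,0,-25,0,10,0,-25,0,10,0]
}}

```text
time_s: 11.3
eef_pos: [0.4894, 0.2375, 0.1366]
eef_rot: [0.706, 0.01, 0.708, -0.011]
wrist_force: [-0.1, 0.3, -3.3]
opening: 0.527
```

>>> {"fn": "servo_tool", "kwargs": {
  "targets": [0,0,0,0,0,0,0,0,0,0,0,0,0,0,0,0,0,0,0,0]
}}

```text
time_s: 11.8
eef_pos: [0.4888, 0.2374, 0.1348]
eef_rot: [0.706, 0.01, 0.708, -0.011]
wrist_force: [-0.3, 0.8, -2.5]
opening: 0.531
```

```bash
python3 feel.py; python3 tilt2.py m5
```

```text
12.25 [0.4899 0.2375 0.1361]
T [-0.0069  0.0256 -0.0052] [0.0279 0.0235 0.0185] F [-0.083  0.135 -2.524] [0.5  0.34 0.32]
[ 0.005  0.023  0.021  0.013  0.004  0.038  0.061 -0.002  0.067]
n 525 rect [497.9 123.3] [117.9  49.9] 25.6
PCA tilt deg (far up +) 23.9 grip [489.9 237.5 136.1]
```

No rattle on the left: Ty went from -0.032 far end down to +0.026 near end down, which is the opposite sign to a rolling ball. I'll set it down.

>>> {"fn": "servo_tool", "kwargs": {
  "targets": [25,0,-3,0,25,0,0,0,12,0,0,0,5,0,0,0,0,0,0,0]
}}

```text
time_s: 12.8
eef_pos: [0.4868, 0.2376, 0.0688]
eef_rot: [0.707, 0.01, 0.707, -0.011]
wrist_force: [0.5, -0.2, -2.8]
opening: 0.53
```

>>> {"fn": "servo_tool", "kwargs": {
  "targets": [0,0,0,0,0,0,0,0,0,0,0,0,0,0,0,0,0,0,0,0],
  "fingers": 85
}}

```text
time_s: 13.3
eef_pos: [0.4871, 0.2377, 0.0695]
eef_rot: [0.707, 0.011, 0.707, -0.01]
wrist_force: [-0.5, -1.1, 0.4]
opening: 0.994
```

```bash
python3 st.py|grep -E "time|pos|force|open"; python3 tilt2.py m6; python3 look.py s7
```

```text
time_s 13.3
eef_pos [0.4871 0.2377 0.0695]
wrist_force [-0.5052 -1.0516  0.3521]
opening 0.9942
n 454 rect [510.5  34.2] [117.4  43.2] 0.2
PCA tilt deg (far up +) 2.7 grip [487.1 237.7  69.5]
```

View pics/s7.png

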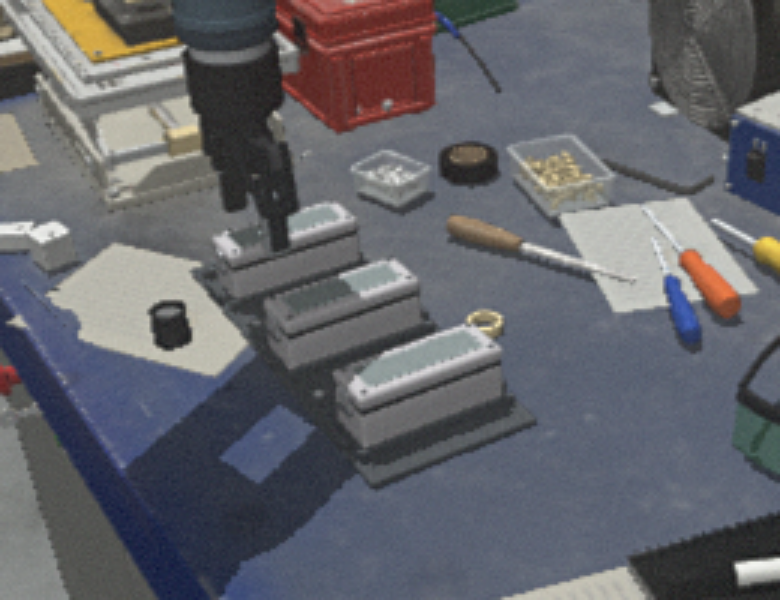

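The left case is flat in its bay, let go. Now the middle case.

>>> {"fn": "servo_tool", "kwargs": {
  "targets": [-35,0,0,0,0,-41,7,0,0,-41,7,0,0,-39,7,0,0,0,0,0]
}}

```text
time_s: 13.9
eef_pos: [0.5053, 0.1123, 0.1044]
eef_rot: [0.707, 0.012, 0.707, -0.012]
wrist_force: [0.4, 0.8, -0.4]
opening: 1.001
```

>>> {"fn": "servo_tool", "kwargs": {
  "targets": [0,0,0,0,15,0,0,0,15,0,0,0,0,0,0,0,0,0,0,0]
}}

```text
time_s: 14.4
eef_pos: [0.5038, 0.1171, 0.074]
eef_rot: [0.707, 0.01, 0.707, -0.01]
wrist_force: [-0.8, -0.7, -0.3]
opening: 0.991
```

>>> {"fn": "servo_tool", "kwargs": {
  "targets": [15,-0.5,1,0,14,0,0,0,0,0,0,0,0,0,0,0,0,0,0,0],
  "fingers": 30
}}

```text
time_s: 14.9
eef_pos: [0.505, 0.1156, 0.0451]
eef_rot: [0.707, 0.01, 0.707, -0.011]
wrist_force: [-0.1, 0.5, -4.0]
opening: 0.53
```

>>> {"fn": "servo_tool", "kwargs": {
  "targets": [0,0,0,0,0,0,4,0,0,0,4,0,-1,0,3,0,-5.2,0,3.1,0]
}}

```text
time_s: 15.4
eef_pos: [0.5133, 0.1155, 0.0483]
eef_rot: [0.702, 0.01, 0.712, -0.01]
wrist_force: [-9.6, 1.5, -8.6]
opening: 0.53
```

>>> {"fn": "servo_tool", "kwargs": {
  "targets": [-4.7,0,3.5,0,-4.5,0,4,0,-4.2,0,4.4,0,-3.7,0,4.5,0,-3.3,0,5,0]
}}

```text
time_s: 15.9
eef_pos: [0.535, 0.1149, 0.0691]
eef_rot: [0.702, 0.01, 0.712, -0.01]
wrist_force: [-12.0, -0.0, -3.0]
opening: 0.534
```

```bash
python3 st.py|grep -E "time|pos|force|open"; python3 tilt2.py m7
```

```text
time_s 15.9
eef_pos [0.535  0.1149 0.0691]
wrist_force [-1.20273e+01 -1.04000e-02 -3.04210e+00]
opening 0.5343
n 543 rect [524.   56.9] [ 47.5 119.1] 62.4
PCA tilt deg (far up +) -26.3 grip [535.  114.9  69.1]
```

View pics/m7.png

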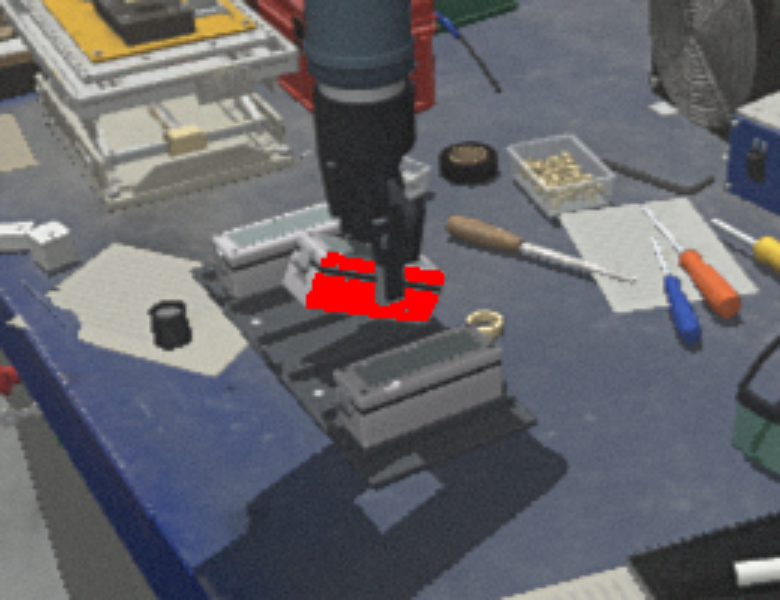

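Middle case is far end down by about 27°. Lifting and feeling.

>>> {"fn": "servo_tool", "kwargs": {
  "targets": [-2.6,0,4.5,0,-12,0,-6,0,-25,0,-8,0,-25,0,-10,0,0,0,0,0]
}}

```text
time_s: 16.45
eef_pos: [0.5231, 0.1152, 0.1396]
eef_rot: [0.709, 0.01, 0.705, -0.01]
wrist_force: [2.1, -0.3, -3.1]
opening: 0.526
```

>>> {"fn": "servo_tool", "kwargs": {
  "targets": [0,0,0,0,0,0,0,0,0,0,0,0,0,0,0,0,0,0,0,0]
}}

```text
time_s: 16.95
eef_pos: [0.521, 0.115, 0.1356]
eef_rot: [0.707, 0.011, 0.707, -0.011]
wrist_force: [-0.4, -0.4, -4.4]
opening: 0.53
```

```bash
python3 feel.py; python3 tilt2.py m8
```

```text
17.4 [0.5213 0.1151 0.1363]
T [-0.012  -0.0492  0.0042] [0.0344 0.0315 0.0256] F [-0.18   0.264 -3.716] [0.45 0.65 0.61]
[-0.012 -0.012 -0.036 -0.025 -0.082 -0.025 -0.081 -0.075 -0.095]
n 613 rect [509.  125.3] [ 46.8 118.6] 61.0
PCA tilt deg (far up +) -30.5 grip [521.3 115.1 136.3]
```

>>> {"fn": "servo_tool", "kwargs": {
  "targets": [25,0,8,0,25,0,7,0,12,0,0,0,5,0,0,0,0,0,0,0]
}}

```text
time_s: 17.95
eef_pos: [0.536, 0.1147, 0.0696]
eef_rot: [0.707, 0.01, 0.707, -0.01]
wrist_force: [0.4, 0.7, -3.9]
opening: 0.529
```

>>> {"fn": "servo_tool", "kwargs": {
  "targets": [0,0,0,0,0,0,0,0,0,0,0,0,0,0,-15,0,0,0,-16,0],
  "fingers": 85
}}

```text
time_s: 18.45
eef_pos: [0.5056, 0.1154, 0.0698]
eef_rot: [0.708, 0.011, 0.707, -0.011]
wrist_force: [-0.9, -0.0, 0.5]
opening: 0.997
```

```bash
python3 st.py|grep -E "time|pos|force|open"; python3 tilt2.py m9
```

```text
time_s 18.45
eef_pos [0.5056 0.1154 0.0698]
wrist_force [-0.866  -0.0297  0.4891]
opening 0.9973
n 509 rect [502.7  34.8] [119.   42.4] 0.1
PCA tilt deg (far up +) 0.2 grip [505.6 115.4  69.8]
```

View pics/m9.png

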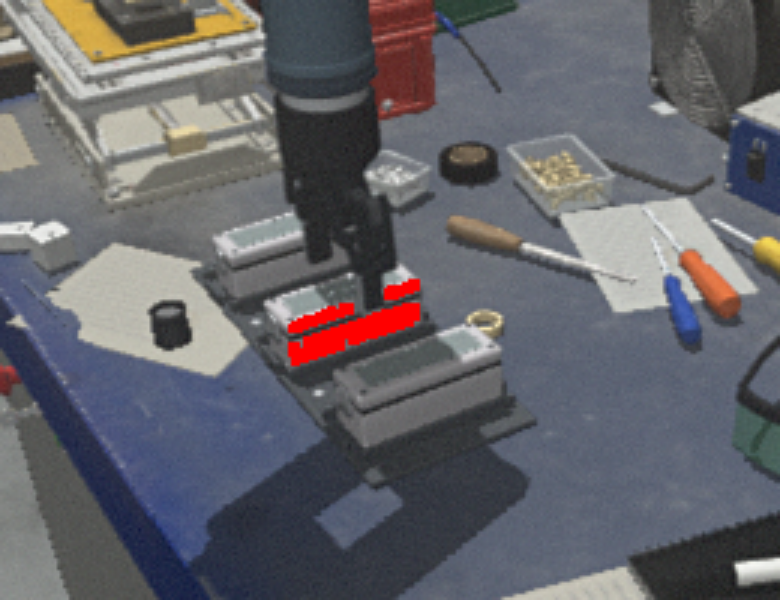

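Flat again at x≈503. Regrip and tip near end down.

>>> {"fn": "servo_tool", "kwargs": {
  "targets": [15,0,-2,0,9.5,0,0,0,0,0,0,0,0,0,0,0,0,0,0,0],
  "fingers": 30
}}

```text
time_s: 19.0
eef_pos: [0.5032, 0.1155, 0.0447]
eef_rot: [0.707, 0.011, 0.707, -0.011]
wrist_force: [-1.3, 0.3, -4.1]
opening: 0.533
```

>>> {"fn": "servo_tool", "kwargs": {
  "targets": [0,0,0,0,0,0,-4,0,0,0,-4,0,-1,0,-2,0,-5.2,0,-3.1,0]
}}

```text
time_s: 19.5
eef_pos: [0.4941, 0.1157, 0.0523]
eef_rot: [0.71, 0.011, 0.704, -0.011]
wrist_force: [10.1, -0.3, -7.7]
opening: 0.529
```

>>> {"fn": "servo_tool", "kwargs": {
  "targets": [-4.7,0,-3.5,0,-4.5,0,-4,0,-4.2,0,-4.4,0,-3.7,0,-4.5,0,-3.3,0,-5,0]
}}

```text
time_s: 20.0
eef_pos: [0.4705, 0.1165, 0.0728]
eef_rot: [0.709, 0.011, 0.705, -0.011]
wrist_force: [-0.1, -0.2, -3.6]
opening: 0.53
```

>>> {"fn": "servo_tool", "kwargs": {
  "targets": [-2.8,0,-5.5,0,-2.4,0,-5.5,0,0,0,0,0,0,0,0,0,0,0,0,0]
}}

```text
time_s: 20.5
eef_pos: [0.4578, 0.1169, 0.0764]
eef_rot: [0.707, 0.011, 0.707, -0.011]
wrist_force: [0.8, -0.7, -3.6]
opening: 0.528
```

```bash
python3 st.py|grep -E "time|pos|force|open"; python3 tilt2.py m10
```

```text
time_s 20.5
eef_pos [0.4578 0.1169 0.0764]
wrist_force [ 0.8113 -0.683  -3.593 ]
opening 0.5284
n 559 rect [465.5  65.1] [118.7  48.7] 20.7
PCA tilt deg (far up +) 20.3 grip [457.8 116.9  76.4]
```

View pics/m10.png

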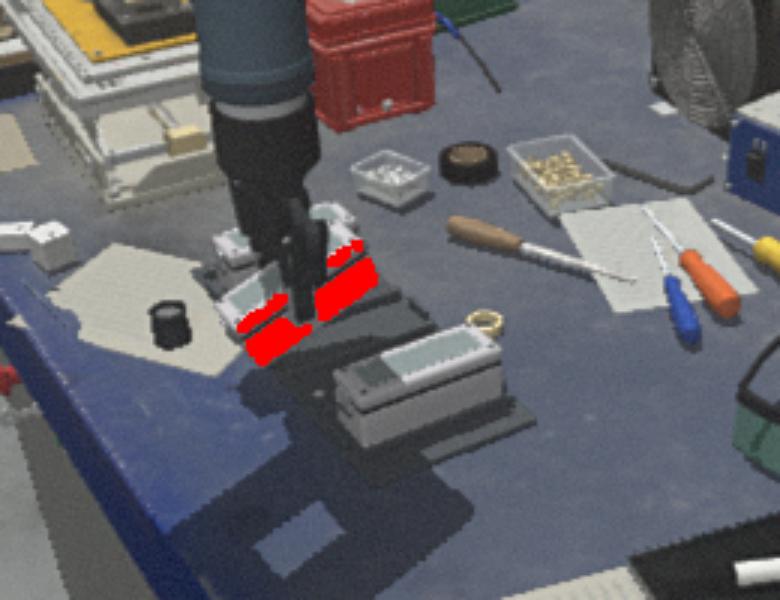

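The near corner popped over the lip at about 20.6° tilt, which is borderline. I'll re-engage behind the lip and tip further.

>>> {"fn": "servo_tool", "kwargs": {
  "targets": [0,0,20,0,0,0,17,0,8,0,0,0,6,0,0,0,0,0,-4,0]
}}

```text
time_s: 21.05
eef_pos: [0.4904, 0.1159, 0.0618]
eef_rot: [0.707, 0.011, 0.707, -0.011]
wrist_force: [0.6, 1.1, -3.5]
opening: 0.528
```

>>> {"fn": "servo_tool", "kwargs": {
  "targets": [0,0,-6,0,-2,0,-5,0,-2.3,0,-5,0,-2.3,0,-5.2,0,-2,0,-5.2,0]
}}

```text
time_s: 21.55
eef_pos: [0.4679, 0.1167, 0.0732]
eef_rot: [0.711, 0.011, 0.703, -0.011]
wrist_force: [10.9, -0.1, -4.8]
opening: 0.533
```

```bash
python3 st.py|grep -E "time|pos|force|open"; python3 tilt2.py m11
```

```text
time_s 21.55
eef_pos [0.4679 0.1167 0.0732]
wrist_force [10.8814 -0.135  -4.8355]
opening 0.5327
n 565 rect [480.3  63.2] [118.6  50.7] 33.2
PCA tilt deg (far up +) 31.5 grip [467.9 116.7  73.2]
```

33° near end down. Lift and feel.

>>> {"fn": "servo_tool", "kwargs": {
  "targets": [-12,0,8,0,-25,0,6,0,-25,0,6,0,0,0,0,0,0,0,0,0]
}}

```text
time_s: 22.1
eef_pos: [0.4833, 0.1163, 0.1326]
eef_rot: [0.707, 0.01, 0.707, -0.01]
wrist_force: [-0.7, -0.7, -4.3]
opening: 0.53
```

>>> {"fn": "servo_tool", "kwargs": {
  "targets": [0,0,0,0,0,0,0,0,0,0,0,0,0,0,0,0,0,0,0,0]
}}

```text
time_s: 22.6
eef_pos: [0.4842, 0.1161, 0.1328]
eef_rot: [0.707, 0.011, 0.707, -0.011]
wrist_force: [-0.4, 0.1, -4.2]
opening: 0.528
```

```bash
python3 feel.py; python3 tilt2.py m12
```

```text
23.05 [0.4844 0.1162 0.1332]
T [ 0.0054  0.0661 -0.0032] [0.0263 0.0258 0.0213] F [-0.059 -0.005 -4.091] [0.54 0.32 0.47]
[0.033 0.075 0.066 0.025 0.076 0.076 0.112 0.045 0.086]
n 609 rect [496. 123.] [118.9  49.8] 32.4
PCA tilt deg (far up +) 32.0 grip [484.4 116.2 133.2]
```

The middle case doesn't rattle either: Ty went from -0.049 to +0.066, which its centre offset explains. Setting it down.

>>> {"fn": "servo_tool", "kwargs": {
  "targets": [25,0,-6,0,25,0,-6,0,9,0,0,0,4,0,0,0,0,0,0,0]
}}

```text
time_s: 23.6
eef_pos: [0.473, 0.1165, 0.0704]
eef_rot: [0.707, 0.011, 0.707, -0.011]
wrist_force: [-0.1, -0.7, -3.1]
opening: 0.527
```

>>> {"fn": "servo_tool", "kwargs": {
  "targets": [0,0,0,0,0,0,0,0,0,0,0,0,0,0,0,0,0,0,0,0],
  "fingers": 85
}}

```text
time_s: 24.1
eef_pos: [0.4727, 0.1165, 0.0706]
eef_rot: [0.707, 0.011, 0.707, -0.011]
wrist_force: [-0.5, 0.2, -0.1]
opening: 0.994
```

```bash
python3 st.py|grep -E "time|pos|force|open"; python3 tilt2.py m13; python3 look.py s8
```

```text
time_s 24.1
eef_pos [0.4727 0.1165 0.0706]
wrist_force [-0.5179  0.2105 -0.1408]
opening 0.9938
n 511 rect [508.7  34.7] [119.4  41.9] 0.6
PCA tilt deg (far up +) 1.9 grip [472.7 116.5  70.6]
```

View pics/s8.png

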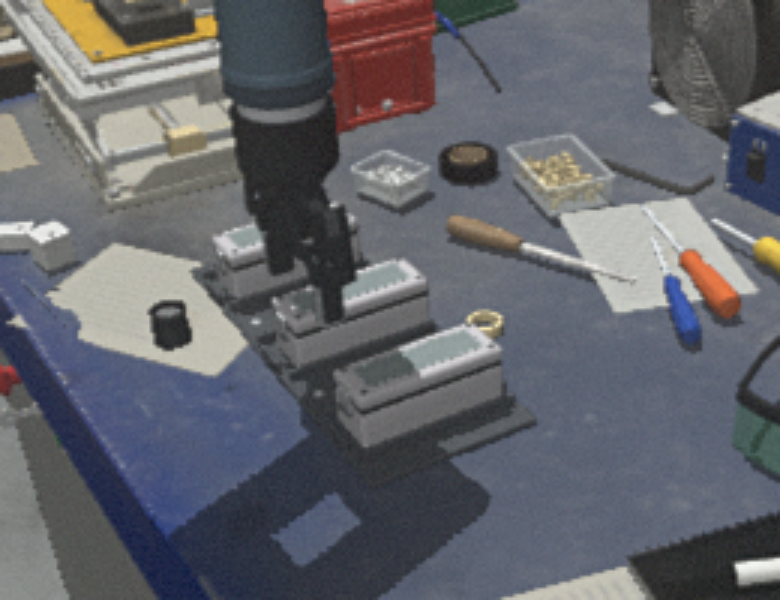

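The middle case is flat in its bay (x≈508.7, within play). Now the right case.

>>> {"fn": "servo_tool", "kwargs": {
  "targets": [-35,0,0,0,0,-40,12,0,0,-40,12,0,0,-38,11,0,0,0,0,0]
}}

```text
time_s: 24.7
eef_pos: [0.5056, -0.0066, 0.1059]
eef_rot: [0.708, 0.011, 0.706, -0.013]
wrist_force: [-0.8, 0.0, 0.5]
opening: 0.996
```

>>> {"fn": "servo_tool", "kwargs": {
  "targets": [0,0,0,0,15,0,0,0,15,0,0,0,0,0,0,0,0,0,0,0]
}}

```text
time_s: 25.2
eef_pos: [0.5033, -0.0014, 0.075]
eef_rot: [0.707, 0.01, 0.707, -0.01]
wrist_force: [-0.5, 1.3, -0.1]
opening: 0.996
```

```bash
python3 st.py|grep -E "time|pos"; python3 tilt2.py m14
```

```text
time_s 25.2
eef_pos [ 0.5033 -0.0014  0.075 ]
n 589 rect [503.5  31.7] [116.5  45.3] 1.5
PCA tilt deg (far up +) -0.6 grip [503.3  -1.4  75. ]
```

>>> {"fn": "servo_tool", "kwargs": {
  "targets": [15,-1,0.5,0,15,0,0,0,0,0,0,0,0,0,0,0,0,0,0,0],
  "fingers": 30
}}

```text
time_s: 25.75
eef_pos: [0.5043, -0.0034, 0.0456]
eef_rot: [0.707, 0.01, 0.707, -0.01]
wrist_force: [0.2, -0.1, -5.1]
opening: 0.533
```

>>> {"fn": "servo_tool", "kwargs": {
  "targets": [0,0,0,0,0,0,4,0,0,0,4,0,-1,0,3,0,-5.2,0,3.1,0]
}}

```text
time_s: 26.25
eef_pos: [0.5092, -0.0031, 0.0483]
eef_rot: [0.699, 0.011, 0.715, -0.01]
wrist_force: [-21.7, -4.2, -3.0]
opening: 0.529
```

>>> {"fn": "servo_tool", "kwargs": {
  "targets": [-4.7,0,3.5,0,-4.5,0,4,0,-4.2,0,4.4,0,-3.7,0,4.5,0,-3.3,0,5,0]
}}

```text
time_s: 26.75
eef_pos: [0.5346, -0.004, 0.0695]
eef_rot: [0.703, 0.011, 0.712, -0.01]
wrist_force: [-11.2, -1.4, -4.0]
opening: 0.53
```

```bash
python3 st.py|grep -E "time|pos|force|open"; python3 tilt2.py m15
```

```text
time_s 26.75
eef_pos [ 0.5346 -0.004   0.0695]
wrist_force [-11.2127  -1.4323  -4.0445]
opening 0.5302
n 588 rect [521.3  58.6] [ 47.5 118.8] 61.1
PCA tilt deg (far up +) -28.6 grip [534.6  -4.   69.5]
```

>>> {"fn": "servo_tool", "kwargs": {
  "targets": [-2.6,0,4,0,-12,0,-6,0,-25,0,-8,0,-25,0,-10,0,0,0,0,0]
}}

```text
time_s: 27.3
eef_pos: [0.5214, -0.0043, 0.1396]
eef_rot: [0.709, 0.01, 0.705, -0.011]
wrist_force: [1.8, -0.4, -4.5]
opening: 0.529
```

>>> {"fn": "servo_tool", "kwargs": {
  "targets": [0,0,0,0,0,0,0,0,0,0,0,0,0,0,0,0,0,0,0,0]
}}

```text
time_s: 27.8
eef_pos: [0.5195, -0.0039, 0.1357]
eef_rot: [0.707, 0.011, 0.707, -0.01]
wrist_force: [0.8, -0.1, -5.3]
opening: 0.53
```

```bash
python3 feel.py; python3 tilt2.py m16
```

```text
28.25 [ 0.5198 -0.004   0.1364]
T [ 0.0105 -0.0056 -0.0066] [0.0259 0.0267 0.0301] F [-0.033  0.307 -4.468] [0.54 0.69 0.5 ]
[ 0.012  0.008 -0.005  0.033 -0.055  0.007  0.012 -0.022 -0.041]
n 687 rect [506.5 125.9] [ 45.7 120.4] 59.4
PCA tilt deg (far up +) -31.4 grip [519.8  -4.  136.4]
```

View pics/m16.png

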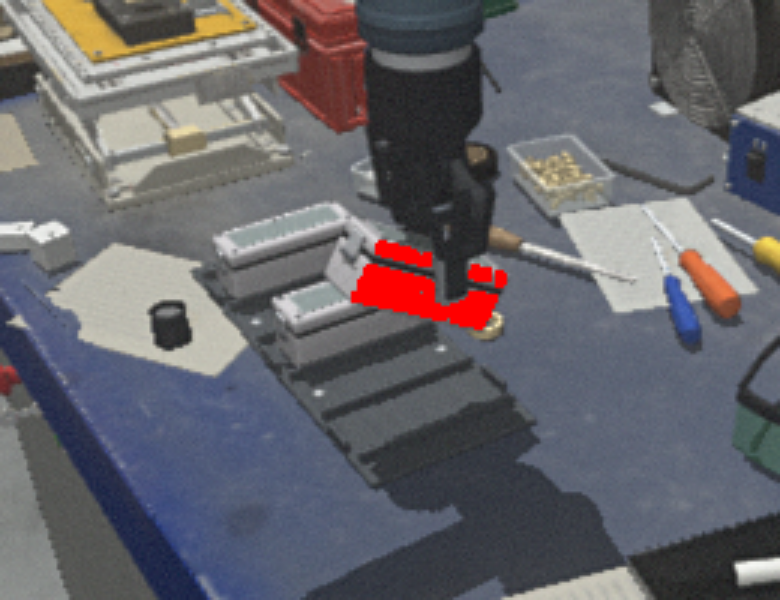

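>>> {"fn": "servo_tool", "kwargs": {
  "targets": [25,0,9,0,25,0,8,0,12,0,0,0,4.5,0,0,0,0,0,0,0]
}}

```text
time_s: 28.8
eef_pos: [0.536, -0.0043, 0.0698]
eef_rot: [0.706, 0.011, 0.708, -0.01]
wrist_force: [-2.5, 0.5, -3.3]
opening: 0.525
```

>>> {"fn": "servo_tool", "kwargs": {
  "targets": [0,0,0,0,0,0,0,0,0,0,0,0,0,0,-16,0,0,0,-16,0],
  "fingers": 85
}}

```text
time_s: 29.3
eef_pos: [0.5053, -0.0037, 0.0706]
eef_rot: [0.708, 0.01, 0.706, -0.011]
wrist_force: [-1.2, 1.0, 0.3]
opening: 0.994
```

```bash
python3 st.py|grep -E "time|pos|force|open"; python3 tilt2.py m17
```

```text
time_s 29.3
eef_pos [ 0.5053 -0.0037  0.0706]
wrist_force [-1.194   1.028   0.3468]
opening 0.9942
n 578 rect [500.   34.1] [118.6  43. ] 1.2
PCA tilt deg (far up +) -0.5 grip [505.3  -3.7  70.6]
```

>>> {"fn": "servo_tool", "kwargs": {
  "targets": [15,0,-4,0,10.5,0,0,0,0,0,0,0,0,0,0,0,0,0,0,0],
  "fingers": 30
}}

```text
time_s: 29.85
eef_pos: [0.5008, -0.0033, 0.0442]
eef_rot: [0.707, 0.011, 0.707, -0.01]
wrist_force: [-0.6, 0.4, -4.6]
opening: 0.537
```

>>> {"fn": "servo_tool", "kwargs": {
  "targets": [0,0,0,0,0,0,-3,0,0,0,-4,0,-1,0,-2,0,-4.8,0,-3.1,0]
}}

```text
time_s: 30.35
eef_pos: [0.4921, -0.0036, 0.0513]
eef_rot: [0.71, 0.01, 0.704, -0.011]
wrist_force: [10.1, -0.0, -8.3]
opening: 0.532
```

>>> {"fn": "servo_tool", "kwargs": {
  "targets": [-4.3,0,-3.5,0,-4.3,0,-4,0,-4,0,-4.4,0,-3.5,0,-4.5,0,-3,0,-5,0]
}}

```text
time_s: 30.85
eef_pos: [0.4715, -0.0033, 0.0715]
eef_rot: [0.711, 0.01, 0.703, -0.011]
wrist_force: [9.9, -0.9, -5.8]
opening: 0.524
```

```bash
python3 st.py|grep -E "time|pos|force|open"; python3 tilt2.py m18
```

```text
time_s 30.85
eef_pos [ 0.4715 -0.0033  0.0715]
wrist_force [ 9.8634 -0.9383 -5.7573]
opening 0.5242
n 557 rect [480.7  61.1] [117.2  49.9] 26.2
PCA tilt deg (far up +) 25.0 grip [471.5  -3.3  71.5]
```

>>> {"fn": "servo_tool", "kwargs": {
  "targets": [-2.4,0,-5.2,0,-10,0,4,0,-25,0,8,0,-25,0,8,0,0,0,0,0]
}}

```text
time_s: 31.4
eef_pos: [0.4852, -0.0035, 0.1353]
eef_rot: [0.71, 0.01, 0.704, -0.011]
wrist_force: [1.0, 0.5, -3.9]
opening: 0.531
```

>>> {"fn": "servo_tool", "kwargs": {
  "targets": [0,0,0,0,0,0,0,0,0,0,0,0,0,0,0,0,0,0,0,0]
}}

```text
time_s: 31.9
eef_pos: [0.4816, -0.0027, 0.131]
eef_rot: [0.707, 0.011, 0.708, -0.01]
wrist_force: [-0.0, -0.2, -3.8]
opening: 0.534
```

```bash
python3 feel.py; python3 tilt2.py m19
```

```text
32.35 [ 0.4821 -0.0028  0.1317]
T [-0.0018  0.0058  0.0072] [0.0231 0.0218 0.0388] F [ 0.119  0.216 -4.664] [0.35 0.43 0.46]
[ 0.037  0.034 -0.024  0.005  0.018 -0.025  0.009  0.015 -0.015]
n 625 rect [492.9 121.9] [119.   49.6] 29.7
PCA tilt deg (far up +) 27.1 grip [482.1  -2.8 131.7]
```

The right case is the one. Its centre offset alone predicts about -0.059 and +0.049 N m, but I measured -0.006 and +0.006. The difference of about 0.10 N m fits a ball rolling to the low end, while the other two match a fixed load. I'll set it down level, regrip and carry it.

>>> {"fn": "servo_tool", "kwargs": {
  "targets": [25,0,-5,0,25,0,-4,0,9,0,0,0,4.5,0,0,0,0,0,0,0]
}}

```text
time_s: 32.9
eef_pos: [0.4735, -0.0027, 0.0683]
eef_rot: [0.707, 0.011, 0.707, -0.011]
wrist_force: [-0.3, -0.6, -4.7]
opening: 0.526
```

>>> {"fn": "servo_tool", "kwargs": {
  "targets": [0,0,0,0,0,0,0,0,0,0,0,0,0,0,16,0,0,0,16,0],
  "fingers": 85
}}

```text
time_s: 33.4
eef_pos: [0.506, -0.0036, 0.069]
eef_rot: [0.708, 0.01, 0.707, -0.011]
wrist_force: [-0.5, -0.3, 0.4]
opening: 0.996
```

```bash
python3 st.py|grep -E "time|pos|force|open"; python3 tilt2.py m20
```

```text
time_s 33.4
eef_pos [ 0.506  -0.0036  0.069 ]
wrist_force [-0.54   -0.2559  0.4464]
opening 0.9964
n 588 rect [503.5  34.3] [118.6  42.5] 0.2
PCA tilt deg (far up +) -0.9 grip [506.   -3.6  69. ]
```

View pics/m20.png

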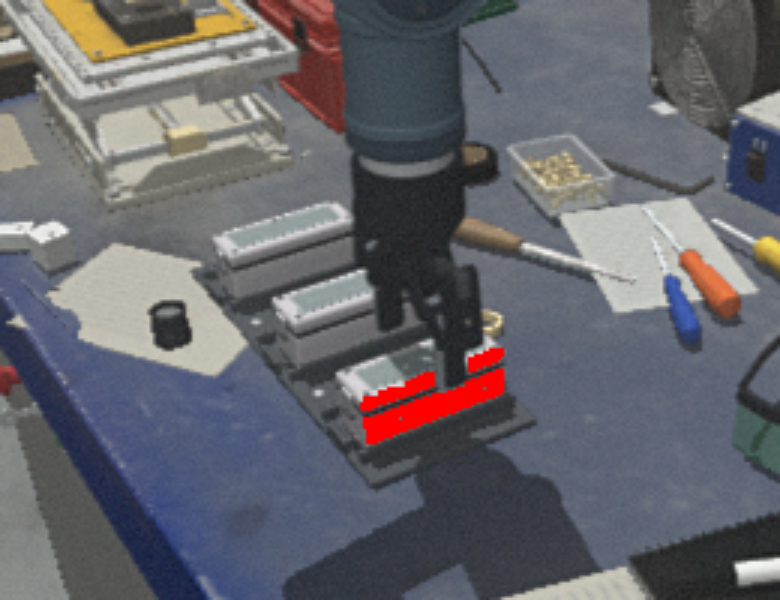

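>>> {"fn": "servo_tool", "kwargs": {
  "targets": [12,0,-2.5,0,12,0,0,0,0,0,0,0,0,0,0,0,0,0,0,0],
  "fingers": 30
}}

```text
time_s: 33.95
eef_pos: [0.5016, -0.0032, 0.0435]
eef_rot: [0.706, 0.011, 0.708, -0.01]
wrist_force: [0.5, -0.4, -4.5]
opening: 0.532
```

>>> {"fn": "servo_tool", "kwargs": {
  "targets": [0,0,0,0,-10,0,0,0,-25,0,0,0,-30,0,0,0,-30,0,0,0]
}}

```text
time_s: 34.45
eef_pos: [0.5024, -0.0034, 0.1408]
eef_rot: [0.707, 0.011, 0.707, -0.011]
wrist_force: [0.1, -0.6, -4.5]
opening: 0.53
```

```bash
python3 st.py|grep -E "time|pos|force|open"; python3 tilt2.py m21
```

```text
time_s 34.45
eef_pos [ 0.5024 -0.0034  0.1408]
wrist_force [ 0.1312 -0.5639 -4.5074]
opening 0.53
n 636 rect [505.5 129.7] [117.9  49.3] 0.2
PCA tilt deg (far up +) -0.1 grip [502.4  -3.4 140.8]
```

Level. Lifting a little more and carrying it to the notebook.

>>> {"fn": "servo_tool", "kwargs": {
  "targets": [-15,-10,3,0,0,-25,8,0,0,-32,11,0,0,-32,11,0,0,-32,11,0]
}}

```text
time_s: 35.0
eef_pos: [0.543, -0.1368, 0.1546]
eef_rot: [0.707, 0.01, 0.707, -0.011]
wrist_force: [0.3, 0.5, -5.3]
opening: 0.53
```

>>> {"fn": "servo_tool", "kwargs": {
  "targets": [0,-32,11,0,0,-32,11,0,0,-32,11,0,0,-25,8,0,0,-15,4,0]
}}

```text
time_s: 35.5
eef_pos: [0.5839, -0.2752, 0.1543]
eef_rot: [0.707, 0.011, 0.707, -0.011]
wrist_force: [0.3, 0.7, -4.9]
opening: 0.535
```

>>> {"fn": "servo_tool", "kwargs": {
  "targets": [0,-14,3,0,0,-6,2,0,0,0,0,0,0,0,0,0,0,0,0,0]
}}

```text
time_s: 36.0
eef_pos: [0.588, -0.292, 0.1541]
eef_rot: [0.707, 0.01, 0.707, -0.01]
wrist_force: [0.3, 0.2, -4.0]
opening: 0.53
```

```bash
python3 st.py; python3 tilt2.py m22; python3 - <<'E'
from h import *
p,d=cams.camera("top");cv2.imwrite("pics/t2.png",p);X=cloud("top",d)
p2,d2=cams.camera("scene");cv2.imwrite("pics/s9.png",p2)
def region(u0,v0,u1,v1):
    m=np.zeros(d.shape,bool);m[v0:v1,u0:u1]=1;return m&(d>0)
for nm,r in dict(L=(115,155,162,235),M=(163,155,212,235)).items():
    m=region(*r)&(X[...,2]>0.045)&(X[...,2]<.07); print(nm,m.sum(),fit(X,m))
E
```

```text
time_s 36.0
eef_pos [ 0.588  -0.292   0.1541]
eef_rot [ 0.7069  0.0103  0.7072 -0.01  ]
wrist_force [ 0.2874  0.2483 -3.9847]
torque [ 0.0268 -0.0246  0.0059]
opening 0.5298
q [-6.4140e-01  4.5630e-01  1.4688e+00  2.0000e-04  1.2170e+00 -2.1835e+00]
n 612 rect [591.4  93. ] [148.4 120.3] 88.6
PCA tilt deg (far up +) -42.6 grip [ 588.  -292.   154.1]
L 1006 ((512.1632690429688, 234.89891052246094), (47.09053039550781, 122.216552734375), 88.00906372070312)
M 987 ((510.11810302734375, 113.36036682128906), (46.32836151123047, 121.96864318847656), 88.12977600097656)
```

View pics/t2.png

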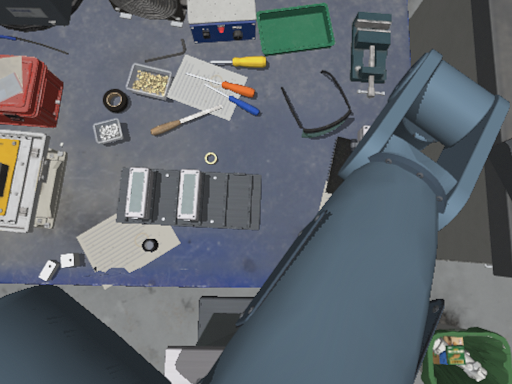

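View pics/s9.png

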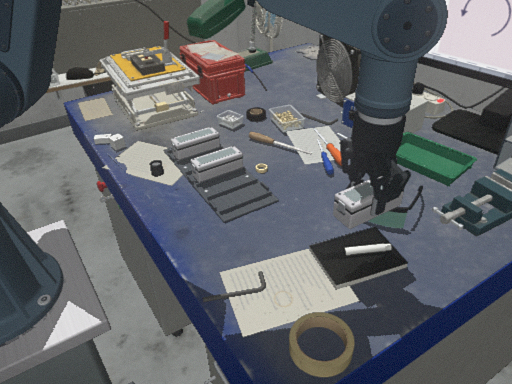

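The two other cases stand in their bays (top view (138,194) and (189,194)), moved 3–6 mm from the start. The pen, loupe and ring are unmoved. A last check of the held case:

```bash
sed 's/X\[...,2\]>.008/X[...,2]>.085/' tilt2.py > tilt3.py; python3 tilt3.py m23; python3 feel.py; python3 tilt3.py m24
```

```text
n 543 rect [591.9 143.9] [118.7  48.2] 1.0
PCA tilt deg (far up +) -8.7 grip [ 588.1 -292.4  154.3]
36.65 [ 0.588  -0.2932  0.1542]
T [0.0029 0.0237 0.0144] [0.0273 0.0211 0.0415] F [ 0.331  0.296 -4.601] [0.32 0.43 0.43]
[ 0.046  0.03   0.041  0.017  0.038  0.024 -0.014 -0.011  0.042]
n 547 rect [592.1 142.9] [ 47.2 118.8] 88.9
PCA tilt deg (far up +) -8.6 grip [ 588.  -293.2  154.2]
```

```bash
python3 -c "
from bench import workorder;print(workorder.hand_in())"
```

```text
the job is handed in; nothing more can be done
None
```

I rocked all three cases from left to right and found that the right one rattles. I handed in at about 37 s while holding it over the notebook; no verdict was reported.

**How I tipped them:** the tool can't be commanded to tilt. I tipped each case by pivoting it in the grip against the rack's end lips, then lifted it clear to feel it. The measured tilts were 25–32° each way.

**Departures from your wording:**
- Between far end down and near end down I let each case fall flat in its bay and regripped it.
- I did the same with the right case before carrying it over.
- On the left case, my first attempt to press it flat made it slide in the grip.
- The middle case popped over the lip once on the way to near end down. I re-engaged it and redid the tip.

**Why the right one:** the moment about the case's y axis, measured in the air each way:

| Case | Far end down (N m) | Near end down (N m) | Change that off-centre grip doesn't explain |
|---|---|---|---|
| Left | -0.032 | +0.026 | none apparent (camera check for near end down only) |
| Middle | -0.049 | +0.066 | about 0.02 N m, the wrong way for a ball |
| Right | -0.006 | +0.006 | about 0.10 N m, as a rolling ball would give |

**Last checks:**
- **Held case:** its centre was within a few mm of the notebook's centre, its underside about 119 mm above the bench, and it was still. The outline fit put it level within about 1°. A rougher fit read -8.6°, which I put down to the gripper hiding part of the side.
- **Other two cases:** both stood flat in their bays, about 3 mm (left) and 6 mm (middle) from where they started.
- **Pen, loupe and ring:** they looked unmoved in the pictures, but I did not measure them again.

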